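# Shade the sample box and take a colour reading

### The job

Raise the stiff lid of the grey sample box by its black pull to half open, 50 degrees and never past 60, and let go so that it stays there, after its spring-back, and shades the samples. Then take the colour reader out of its leaning holster, hold it steady for a second and a half with its nose pointing straight at the middle of the round tile in the box from 80 mm away, without touching the tiles, and put it back nose first, fully home in its holster. The lid must still be at 50 degrees when you finish; leave everything else where it stands.

Things in the scene. Friction and masses are not known exactly. Their poses are not given: they have to be found in the camera images.
- box: grey open sample box fixed to the bench, 200 (x) by 220 (y) by 60 mm high, walls 6 mm, inner floor 6 mm up; origin at the centre of its underside, z up, +x towards the hinge side (away from the robot). Two white tiles lie on its floor under the lid
- lid: the box's flat grey lid, 200 x 220 x 8 mm, 0.3 to 0.55 kg. Origin: middle of the hinge line on the box's far (+x) rim; z out of the outer face, x away from the pull. Opening angle = tilt of its z from vertical. Stiff, springy hinge: lifting takes 6 to 9 N at the pull; let go, the lid springs back about 6 degrees, then stays; pushed down, it does not spring. Starts nearly shut
- lid_tab (a point): centre of the lid's black pull: an upright disc 30 mm in diameter and 14 mm thick (thickness along the lid's y), on a neck 12 mm thick, standing 30 mm out from the middle of the lid's front edge, 230 mm from the hinge line. Nothing is within 50 mm of it on either side. Axes as the lid's
- holster: fixed steel foot plate 130 x 100 x 12 mm that carries the reader's pocket; origin at the centre of its underside
- pocket: grey open-topped pocket on the foot plate, leaning 35 degrees from vertical with its mouth towards the robot; origin at the centre of its outer underside, z along its axis out of the mouth, x square to z (away from the robot and up), y level. Inside 42 (x) by 36 (y) mm, floor at z = 5 mm, mouth at z = 60 mm; a tongue 24 mm wide prolongs the lower (-x) wall to z = 85 mm
- reader: hand-held colour reader, a stick, 150 mm long, 0.16 to 0.26 kg, nose down in the pocket, on its lower wall. Origin at the centre of the nose's end face, z from the nose along the stick; it looks along -z. Nose: dark barrel, diameter 26 mm, z = 0 to 30 mm; black body 34 (x) by 28 (y) mm, z = 30 to 150 mm. Seated, its origin is at z = 5 mm in the pocket's frame, its y parallel to the pocket's y
- reader_spot (a point): the point that the reader measures, on its axis, 80 mm ahead of the nose (z = -80 mm in the reader's frame)
- tile_round: round white porcelain sample, 50 mm in diameter, 10 mm thick, loose on the box's floor; origin at the centre of its underside
- tile_square: square white porcelain sample, 48 x 48 x 10 mm, loose beside the round one, not to be measured; origin at the centre of its underside
- mug: white mug, 68 mm wide with a handle, 75 mm high, bystander; origin under its centre
- cup: white cup, 72 mm wide, 55 mm high, bystander; origin under its centre
- bowl: white bowl, 120 mm wide, 50 mm high, bystander; origin under its centre
- saucer: white plate, 140 mm wide, 18 mm high, bystander; origin under its centre
- tape: roll core of tape lying flat, 90 mm wide, 24 mm high, bystander; origin under its centre
- brush: wooden hand brush 160 mm long lying down, bystander; origin under its centre
- tile_top (a point): the middle of the round tile's top face, 10 mm above its origin: the point to measure
Not all that is in view belongs to the job. Leave any green or turquoise look-alike of the reader alone.

How it is judged:
By the outcome, as a careful person would: the job done as asked, in the order asked, and still so for the second after the job is handed in, with the robot touching nothing.
It also fails if it takes over 72 s, if anything falls off the work surface, if the arm or the gripper's body presses on something with over 40 N, if the wrist force passes 120 N, or if a joint passes its speed limit or range.

### The arm

A 6-joint arm with a two-finger parallel gripper is mounted at the origin on the work surface. World frame = base frame: x ahead of the robot, y to its left, z up, the work surface at z = 0. Lengths are in mm, angles in rad, forces in N, time in s.
With the tool pointing down it reaches from about 350 to 775 mm from the base axis. Payload 7.3 kg.
Tool frame: the origin (TCP) lies at the centre of the arm's flange, where the gripper is bolted on; the fingertips stand 178 mm ahead of it and the grasp point (between the pads) lies 159 mm ahead of it; z points along the fingers, y is the line along which they close (so a half turn about z gives the same grasp; the last joint's range is limited). The gripper opens to 92 mm and grips with 3 to 60 N. Pads are 19 mm wide; open, the fingers measure 130 mm over their backs; the gripper's body (75 mm by 190 mm) begins 47 mm behind the grasp point.
Start: joints at [-1.433, 0.342, 1.524, -0, 1.275, -0.146], TCP at [147.023, -503.996, 404.741] pointing down, gripper open.
Joint ranges: [-2.53, 2.53], [-0.77, 2.02], [0.04, 2.7], [-1, 4.14], [0.28, 2.66], [-3.11, 3.11]. Speed limits (rad/s): [2.57, 2.57, 3.14, 3.14, 3.14, 3.14].

### API

Orientations are given as [roll, pitch, yaw] about the fixed x, y, z axes, in that order (R = Rz(yaw) Ry(pitch) Rx(roll)).
In Python, from plant import * gives the robot as it stands. The module is installed in compiled form; this text tells all that it offers.
- The arm moves only by the shell command python3 -m inch 'ROWS'. ROWS is JSON, a list of rows, each a list of 5 numbers: the shift along the tool's x, y, z in m, then the turn about the tool's z in rad, then the opening, from 0 (shut) to 1 (fully open). In form: [[tx, ty, tz, spin, claw], ...]. A call has 1 to 8 rows; each row is the pose to reach, as a shift and turn from the pose commanded when the call began, along the tool's axes at that moment; what a row does not reach only later rows make up. A row lasts 1/12 s, in which the tool goes at most 41.7 mm and 7.16 degrees, less where a joint would pass 70% of its speed; a pose out of reach is approached as far as the arm can. A call with a gripper value outside its range is refused whole. The fingers move at their own pace and stop on an object; the grip force is fixed at half the most. Time passes only in rows, so rows that repeat a pose let the fingers close. It gives the time, the measured TCP pose, the force, the opening and the grip force at its end, in the units of the state.
- get_obs(): the state, without advancing time (a new reading comes with each control period).
- capture(name): name is "scene" or "top" or "wrist"; returns a dict with "color" (384x512x3 uint8, red, green, blue), "intrinsics" (3x3 intrinsics, pixels), "pose" (4x4, takes a point from camera to world coordinates). Camera axes: x right, y down, z forward; pixel columns grow to the right and rows downward; lengths in mm; the calibration is good to about 2 mm. A picture is of the moment at which its call begins. There is no depth.
- close_job(): hands the job in; it is judged then, once.
Trained networks look in a picture, given as the dict that the camera call returned (one of the last four; its "shot" number tells which), for a name from the list of things; names that differ only in an ending like _2 or _b are one class to them, and where a whole thing is asked for, a point or a joint stands for the part that bears it (a point fixed in the world has none). Each returns a list of dicts, best first, with "conf" (0 to 1); they miss things now and then, are a little off and sometimes report something else, mostly with a low value. They report only what shows in the picture. A call takes as long as a camera call. They do not tell look-alikes from the thing itself.
- look_for(picture, target): "rect" ([centre column, centre row, width, height] in pixels, round what is visible of it).
- trace(picture, target): "pixels" (384x512 bool, what is visible of it) and "rect" ([centre column, centre row, width, height] in pixels, round what is visible of it).
- tip_of(picture, target): "centre" ([column, row] in pixels: a listed point, or the origin of a listed thing).
The state is a dict: "time": time; "joint_positions": joint angles; "dq": joint speeds; "tau": joint torques, N m; "tool_pos": TCP position; "tcp_rot": TCP orientation; "contact_force": force on the tool from outside, world axes, zero at the start; "moment": the same for the moment, N m; "grip_width": finger opening in mm; "finger_force": force on a finger pad.
Only numpy, scipy, OpenCV 4.12 (cv2) and the standard library are available. Lean on these libraries where they do the work, as an engineer would, in place of code of your own. Each camera call takes 0.05 s, during which the arm holds its last target. There are 200 camera calls.

## Working session

There is one attempt and no reset: what is moved stays moved. The work goes in short steps, Python scripts to look and compute and a shell command to move; the robot and the scene stay as the last step left them, time stands still between calls to the robot, and variables do not carry over. Pictures are saved under pics/ and viewed, at most 10 in all, crops included, and the job is handed in when it is done.

```bash
mkdir -p pics; ls; cat > h.py <<'E'
from plant import *
import numpy as np, cv2
from scipy.spatial.transform import Rotation as Ro
def proj(P,c):
    T=np.linalg.inv(c["pose"]); p=T[:3,:3]@np.asarray(P,float)+T[:3,3]; q=c["intrinsics"]@p; return q[:2]/q[2]
def ray(uv,c):
    d=np.linalg.solve(c["intrinsics"],[uv[0],uv[1],1.]); d=c["pose"][:3,:3]@d
    return c["pose"][:3,3],d/np.linalg.norm(d)
def onz(uv,c,z):
    o,d=ray(uv,c); return o+d*(z-o[2])/d[2]
def tri(obs):
    A=np.zeros((3,3));b=np.zeros(3);L=[]
    for uv,c in obs:
        o,d=ray(uv,c);M=np.eye(3)-np.outer(d,d);A+=M;b+=M@o;L.append((o,M))
    X=np.linalg.solve(A,b); return X,[float(np.linalg.norm(M@(X-o))) for o,M in L]
def save(c,n): cv2.imwrite("pics/"+n,c["color"][:,:,::-1])
E
python3 - <<'E'
from h import *
np.set_printoptions(precision=1,suppress=True)
o=get_obs(); print(o["time"],o["tool_pos"],o["tcp_rot"],o["grip_width"])
ims={n:capture(n) for n in("scene","top")}
M=np.hstack([cv2.resize(ims[n]["color"],(400,300)) for n in ims])
for n,c in ims.items():
    save(c,n+"0.png"); print(n,c["pose"][:3,3],c["pose"][:3,2],c["intrinsics"][0,0])
    for t in ["lid_tab","lid","box","holster","pocket","reader","tile_round","tile_square"]:
        r=tip_of(c,t); print(n,t,[(np.round(x["centre"]).tolist(),round(x["conf"],2)) for x in r[:4]])
        
E
```

```text
pics
0.0 [ 147.  -503.9  404. ] [-3.1 -0.   0.3] 92.09059789475612
scene [1108.3 -840.9 1106.4] [-0.4  0.5 -0.7] 387.35193280190373
scene lid_tab [([298.0, 135.0], 0.82), ([193.0, 288.0], 0.4)]
scene lid [([348.0, 161.0], 0.67)]
scene box [([325.0, 161.0], 0.68)]
scene holster [([262.0, 245.0], 0.97)]
scene pocket [([262.0, 238.0], 0.62), ([193.0, 287.0], 0.45)]
scene reader [([246.0, 162.0], 0.74), ([93.0, 275.0], 0.6), ([265.0, 240.0], 0.56)]
scene tile_round [([324.0, 163.0], 0.35)]
scene tile_square []
top [ 223.8  -94.5 1955. ] [ 0.2  0.  -1. ] 489.29068216302016
top lid_tab [([162.0, 220.0], 0.91)]
top lid [([169.0, 161.0], 0.77)]
top box [([168.0, 186.0], 0.93)]
top holster [([290.0, 177.0], 0.55)]
top pocket [([287.0, 169.0], 0.64)]
top reader [([214.0, 246.0], 0.56), ([288.0, 173.0], 0.54)]
top tile_round []
top tile_square []
```

View pics/scene0.png

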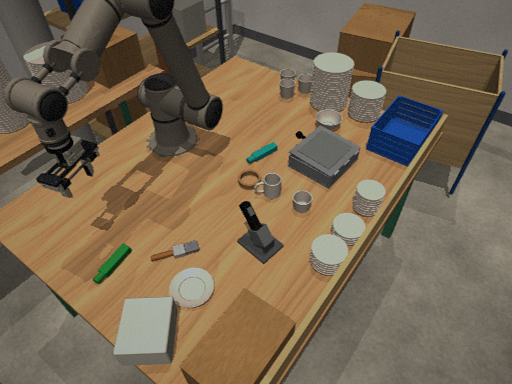

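View pics/top0.png

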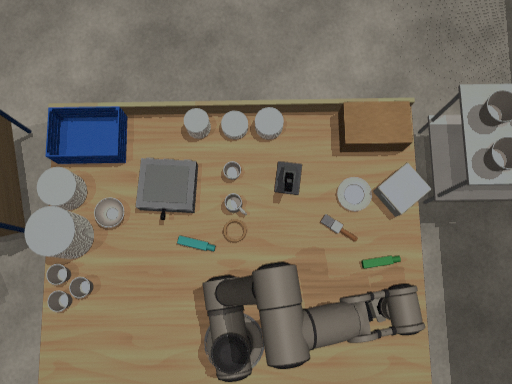

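Scene: the box is at (323,157) with its black pull at (299,135). The black reader leans in its holster at (250,215)–(262,245). Things that could be taken for the reader: the turquoise stick (scene 262,152 / top 196,243) and the green stick (112,262 / top 380,262). I choose the black one in the grey pocket (top 289,180). For the lid pull, I choose the black knob on the box's front (top 163,216).

```bash
python3 - <<'E'
from h import *
np.set_printoptions(precision=1,suppress=True)
s=capture("scene");t=capture("top");w=capture("wrist")
print("tab",tri([((298,135),s),((162,219),t)]), onz((163,217),t,62))
print("hol",tri([((262,245),s),((290,177),t)]), "box",tri([((325,161),s),((168,186),t)]))
for uv in [(168,186),(138,209),(194,212),(140,159),(197,160)]: print(uv,onz(uv,t,62))
for uv in [(289,180),(287,169),(276,192),(299,193)]: print(uv,onz(uv,t,12))
# wrist camera in tool frame
o=get_obs();R=Ro.from_euler("xyz",o["tcp_rot"]).as_matrix()
print("R",R,"cam in tool",R.T@(w["pose"][:3,3]-o["tool_pos"]),R.T@w["pose"][:3,:3],w["intrinsics"])
a=s["color"][105:265,220:380]; b=t["color"][140:260,130:320]
cv2.imwrite("pics/crop1.png",np.hstack([cv2.resize(a,(400,400),interpolation=2),cv2.resize(b,(400,400),interpolation=2)])[:,:,::-1])
E
```

```text
tab (array([475.9, 273.3,  70.5]), [1.230896845682127, 1.2308968456822453]) [483.9 270.3  62. ]
hol (array([ 651. , -230.5,    5.2]), [4.734663493004052, 4.734663493003925]) box (array([619. , 263.5,   7.1]), [1.1317422948978586, 1.1317422948978801])
(168, 186) [607.  252.7  62. ]
(138, 209) [517.1 368.8  62. ]
(194, 212) [501.6 149.4  62. ]
(140, 159) [718.7 366.   62. ]
(197, 160) [710.7 138.7  62. ]
(289, 180) [ 633.7 -228.9   12. ]
(287, 169) [ 679.6 -222.    12. ]
(276, 192) [ 585.1 -175.    12. ]
(299, 193) [ 579.4 -267.7   12. ]
R [[ 1.   0.3  0. ]
 [ 0.3 -1.  -0. ]
 [ 0.   0.  -1. ]] cam in tool [67.5  0.3 18.7] [[ 0.  -1.  -0.3]
 [ 1.  -0.   0. ]
 [-0.  -0.3  1. ]] [[312.2   0.  257.3]
 [  0.  312.2 190.8]
 [  0.    0.    1. ]]
```

View pics/crop1.png

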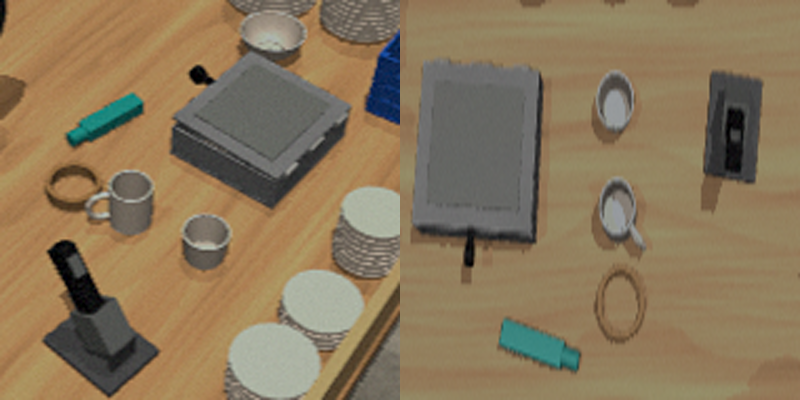

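The crop confirms both choices: the black reader stands in the grey pocket (left half 75,285) and the black pull is on the box front (200,75). Next I work out the shifts to view places over the reader and then the pull.

```bash
cat >> h.py <<'E'
def sh(target,yaw,frm=None,fyaw=None):
    o=get_obs(); y=o["tcp_rot"][2] if fyaw is None else fyaw
    p=np.array(o["tool_pos"] if frm is None else frm); R=Ro.from_euler("xyz",[np.pi,0,y]).as_matrix()
    d=R.T@(np.array(target)-p)/1000; s=-(yaw-y); s=(s+np.pi)%(2*np.pi)-np.pi
    return np.round(d,4).tolist(),round(s,3)
E
python3 - <<'E'
from h import *
o=get_obs();print(o["time"],o["tool_pos"],o["tcp_rot"],o["joint_positions"])
a=[560,-225,404];print(sh(a,-0.05)); print(sh([440,270,380],-0.05,a,-0.05))
E
```

```text
1.05 [ 147.01828757 -503.97813324  404.74379157] [ 3.14154353e+00 -2.62143616e-05  2.83772683e-01] [-1.43301288e+00  3.41974406e-01  1.52412862e+00  3.45789607e-05
  1.27544483e+00 -1.45999300e-01]
([0.4746, -0.1522, 0.0007], np.float64(0.334))
([-0.1446, -0.4884, 0.024], 0.0)
```

```bash
python3 -m inch '[[0.24,-0.076,0,0,1],[0.24,-0.076,0,0,1],[0.24,-0.076,0,0,1],[0.24,-0.076,0,0,1],[0.24,-0.076,0,0,1],[0.24,-0.076,0,0,1],[0.24,-0.076,0,0,1]]'
python3 -m inch '[[0.235,-0.076,0,0.334,1],[0.235,-0.076,0,0.334,1],[0.235,-0.076,0,0.334,1],[0.235,-0.076,0,0.334,1],[0.235,-0.076,0,0.334,1],[0.235,-0.076,0,0.334,1],[0.235,-0.076,0,0.334,1],[0.235,-0.076,0,0.334,1]]'
python3 - <<'E'
from h import *
o=get_obs();print(o["tool_pos"],o["tcp_rot"])
w=capture("wrist"); save(w,"w1.png")
for t in ["reader","pocket","holster"]:
    print(t,[(np.round(x["centre"],1).tolist(),round(x["conf"],2)) for x in tip_of(w,t)])
    for x in trace(w,t)[:2]:
        r=cv2.minAreaRect(np.argwhere(x["pixels"])[:,::-1].astype(np.float32)); print(round(x["conf"],2),np.round(x["rect"]),np.round(cv2.boxPoints(r)).tolist())
np.save("w1.npy",{k:w[k] for k in("intrinsics","pose")},allow_pickle=True)
E
```

```text
time: 1.63
tool_pos: [360.5, -359.9, 404.9]
tcp_rot: [-3.141, -0.003, 0.29]
contact_force: [-0.1, 0.2, 0.4]
grip_width: 92.0
finger_force: 0.0
time: 2.3
tool_pos: [562.0, -223.5, 404.0]
tcp_rot: [-3.141, 0.0, -0.046]
contact_force: [-0.2, 0.4, -0.2]
grip_width: 92.3
finger_force: 0.0
[ 562.0245988  -223.46232792  404.02404765] [-3.14124777e+00  3.31129404e-04 -4.62814647e-02]
reader [([257.8, 80.3], 0.84)]
0.98 [251. 144.  41. 112.] [[223.0, 197.0], [237.0, 85.0], [276.0, 90.0], [262.0, 202.0]]
pocket [([259.3, 73.6], 0.77)]
0.92 [254.  91.  55.  82.] [[224.0, 127.0], [232.0, 47.0], [285.0, 53.0], [277.0, 133.0]]
holster [([255.6, 93.6], 0.65)]
0.82 [257.  93. 100. 125.] [[204.0, 147.0], [216.0, 29.0], [306.0, 38.0], [294.0, 156.0]]
```

View pics/w1.png

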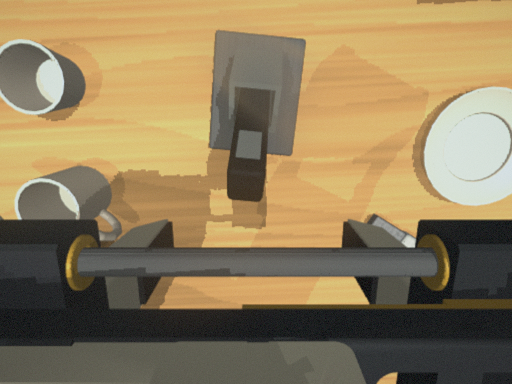

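The wrist view shows the plate corners at (217,31), (305,38), (291,155) and (210,148), and the black reader leaning towards the robot with its top end at (228–262,199). Now the pull.

```bash

python3 -m inch '[[-0.07,-0.244,0.012,0,1],[-0.07,-0.244,0.012,0,1],[-0.07,-0.244,0.012,0,1],[-0.07,-0.244,0.012,0,1],[-0.07,-0.244,0.012,0,1],[-0.07,-0.244,0.012,0,1],[-0.07,-0.244,0.012,0,1]]' | head -2
python3 -m inch '[[-0.075,-0.244,0.012,0,1],[-0.075,-0.244,0.012,0,1],[-0.075,-0.244,0.012,0,1],[-0.075,-0.244,0.012,0,1],[-0.075,-0.244,0.012,0,1],[-0.075,-0.244,0.012,0,1],[-0.075,-0.244,0.012,0,1],[-0.075,-0.244,0.012,0,1]]' | head -2
python3 - <<'E'
from h import *
np.set_printoptions(precision=1,suppress=True)
w1=np.load("w1.npy",allow_pickle=True).item()
P=[onz(u,w1,12) for u in [(217,31),(305,38),(291,155),(210,148)]]; print("plate",P,np.mean(P,0))
o=get_obs();print(o["tool_pos"],o["tcp_rot"])
w=capture("wrist"); save(w,"w2.png"); t=capture("top"); s=capture("scene")
for n in ["lid_tab","lid","box"]:
    print(n,[(np.round(x["centre"],1).tolist(),round(x["conf"],2)) for x in tip_of(w,n)])
r=tip_of(w,"lid_tab"); rs=tip_of(s,"lid_tab"); rt=tip_of(t,"lid_tab")
if r:
  u=r[0]["centre"]; print(rs[0]["centre"],rt[0]["centre"],onz(u,w,70)); print(tri([(u,w),(rs[0]["centre"],s)]),tri([(u,w),(rt[0]["centre"],t)]),tri([(u,w),(rs[0]["centre"],s),(rt[0]["centre"],t)]))
for x in trace(w,"lid_tab")[:2]: print(round(x["conf"],2),x["rect"])
np.save("w2.npy",{k:w[k] for k in("intrinsics","pose")},allow_pickle=True)
E
```

```text
time: 3.23
tool_pos: [500.6, 26.5, 392.9]
time: 3.9
tool_pos: [439.5, 270.9, 380.7]
plate [array([ 714.2, -187. ,   12. ]), array([ 702.7, -282.8,   12. ]), array([ 574.8, -265. ,   12. ]), array([ 587.6, -168.7,   12. ])] [ 644.8 -225.9   12. ]
[439.5 270.9 380.7] [-3.1 -0.  -0. ]
lid_tab [([256.4, 134.8], 0.97)]
lid []
box [([260.0, 2.8], 0.95)]
[296.6, 135.1] [165.2, 215.6] [484.5 269.1  70. ]
(array([480.3, 266.7,  75.8]), [5.194020264631772, 5.194020264631748]) (array([486.7, 265.7,  60.1]), [4.509622390902191, 4.509622390901993]) (array([483.5, 262.4,  80. ]), [6.813980449607653, 5.8050180985631386, 5.185341571030768])
0.74 [259.4, 75.2, 271.6, 149.7]
```

View pics/w2.png

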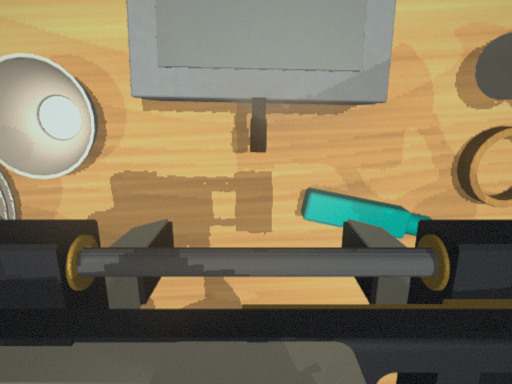

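The wrist view shows the pull's neck from (259,98) and its disc from (259,116) to (258,152). The lid's front edge runs (132,96)–(387,103), so the box yaw is about -4°. The turquoise stick at (365,212) and the bowl at (45,115) are clear of the fingers. I take a second view lower down.

```bash

python3 -m inch '[[0.005,0,0.035,0.027,0.7],[0.005,0,0.08,0.027,0.7],[0.005,0,0.08,0.027,0.7],[0.005,0,0.08,0.027,0.7]]' | head -3
python3 - <<'E'
from h import *
np.set_printoptions(precision=1,suppress=True)
w2=np.load("w2.npy",allow_pickle=True).item()
for z in (60,68,72,76): 
  a,b=onz((131,96.5),w2,z),onz((388,103),w2,z); print(z,np.linalg.norm(a-b),a,b,np.degrees(np.arctan2(-(a-b)[0],(a-b)[1])))
o=get_obs();print(o["tool_pos"],o["tcp_rot"])
w=capture("wrist"); save(w,"w3.png")
r=tip_of(w,"lid_tab"); print([(np.round(x["centre"],1).tolist(),round(x["conf"],2)) for x in r])
if r: print(tri([((256.4,134.8),w2),(r[0]["centre"],w)]),onz(r[0]["centre"],w,70))
g=w["color"][60:260,200:320]
cv2.imwrite("pics/w3c.png",cv2.resize(g,None,fx=3,fy=3)[:,:,::-1])
np.save("w3.npy",{k:w[k] for k in("intrinsics","pose")},allow_pickle=True)
E
```

```text
time: 4.73
tool_pos: [444.7, 268.9, 299.1]
tcp_rot: [3.139, 0.005, -0.077]
60 238.79506805334645 [524.2 383.5  60. ] [507.3 145.3  60. ] -4.0653587445994726
68 232.46836168834594 [523.7 380.4  68. ] [507.2 148.5  68. ] -4.0653587445994654
72 229.3050085058457 [523.5 378.9  72. ] [507.2 150.1  72. ] -4.065358744599482
76 226.14165532334545 [523.3 377.3  76. ] [507.2 151.8  76. ] -4.065358744599472
[444.7 268.9 299.1] [ 3.1  0.  -0.1]
[([252.8, 150.0], 0.61)]
(array([483.5, 268.5,  58.8]), [0.6075392174063526, 0.6075392174064028]) [484.8 267.7  70. ]
```

View pics/w3c.png

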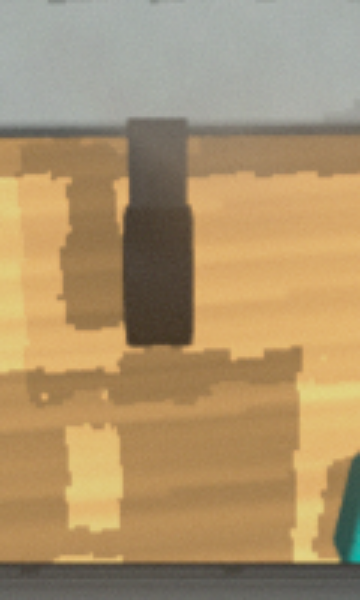

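```bash

python3 - <<'E'
from h import *
np.set_printoptions(precision=1,suppress=True)
w2=np.load("w2.npy",allow_pickle=True).item();w3=np.load("w3.npy",allow_pickle=True).item()
for n,a,b in [("edge",(259.5,100),(252.5,104)),("neck/disc",(259,116),(252.8,128.7)),("front",(258,152),(252.8,175))]: print(n,tri([(a,w2),(b,w3)]))
g=cv2.imread("pics/w3.png"); b=cv2.cvtColor(g,cv2.COLOR_BGR2HSV)[:,:,1]
# front lid edge ends: low-saturation grey vs wood
for n,im in (("w2",cv2.imread("pics/w2.png")),("w3",g)):
    S=cv2.cvtColor(im,cv2.COLOR_BGR2HSV)[:,:,1]
    for r in (80,90,95): 
        m=np.where(S[r]<70)[0]; m=m[(m>90)&(m<480)]; print(n,r,m.min() if len(m) else None,m.max() if len(m) else None)
E
sed -n 1,1p /dev/null
```

```text
edge (array([514.1, 265.1, 109.8]), [0.061888786764479446, 0.061888786764367903])
neck/disc (array([502.2, 266. , 123.2]), [0.23094693016351717, 0.23094693016357798])
front (array([470.5, 268.5,  83.6]), [0.24234588185360853, 0.2423458818535296])
w2 80 130 479
w2 90 131 387
w2 95 131 386
w3 80 91 433
w3 90 91 433
w3 95 91 432
```

Lid front edge: from the 220 mm edge width in both views its top is at z≈84, so the lid is open about 4.5°. The pull's centre is at about (485.5, 267.5, 82). Reaching and gripping now.

```bash

python3 -m inch '[[0.041,-0.0017,0,0,0.6],[0.041,-0.0017,0,0,0.6],[0.041,-0.0017,0.03,0,0.6],[0.041,-0.0017,0.058,0,0.6],[0.041,-0.0017,0.058,0,0.6],[0.041,-0.0017,0.058,0,0.6]]'
python3 -m inch '[[0,0,0,0,0],[0,0,0,0,0],[0,0,0,0,0],[0,0,0,0,0],[0,0,0,0,0],[0,0,0,0,0],[0,0,0,0,0],[0,0,0,0,0]]'
```

```text
time: 5.33
tool_pos: [486.6, 268.0, 243.8]
tcp_rot: [-3.142, -0.0, -0.077]
contact_force: [-0.2, 0.3, 0.4]
grip_width: 55.2
finger_force: 0.0
time: 6.0
tool_pos: [486.2, 268.0, 242.8]
tcp_rot: [-3.141, -0.0, -0.077]
contact_force: [-0.5, 1.6, 0.7]
grip_width: 14.0
finger_force: 30.0
```

```bash

python3 -m inch '[[0.001,0,-0.010,0,0],[0.0025,0,-0.020,0,0],[0.0043,0,-0.0298,0,0],[0.0083,0,-0.045,0,0],[0.0132,0,-0.0606,0,0],[0.0132,0,-0.0606,0,0]]'
```

```text
time: 6.5
tool_pos: [500.0, 266.9, 306.1]
tcp_rot: [-3.14, -0.002, -0.078]
contact_force: [1.9, 0.4, -6.8]
grip_width: 13.8
finger_force: 30.0
```

```bash

python3 -m inch '[[0.006,0,-0.015,0,0],[0.013,0,-0.0293,0,0],[0.019,0,-0.040,0,0],[0.0254,0,-0.050,0,0],[0.0325,0,-0.060,0,0],[0.0399,0,-0.0692,0,0],[0.048,0,-0.0782,0,0],[0.048,0,-0.0782,0,0]]'
python3 - <<'E'
from h import *
np.set_printoptions(precision=1,suppress=True)
s=capture("scene"); t=capture("top"); o=get_obs(); print(o["tool_pos"],o["contact_force"])
for n in("lid_tab","lid"):
  a=tip_of(s,n);b=tip_of(t,n); print(n,[(x["centre"],x["conf"]) for x in a],[(x["centre"],x["conf"]) for x in b])
E
```

```text
time: 7.17
tool_pos: [547.2, 263.2, 381.6]
tcp_rot: [-3.141, 0.002, -0.078]
contact_force: [-3.0, 2.4, -7.0]
grip_width: 13.5
finger_force: 30.0
[546.4 263.3 380.6] [-1.7  1.8 -5.1]
lid_tab [([311.5, 114.2], 0.92)] [([157.6, 195.7], 0.56), ([233.6, 173.8], 0.29)]
lid [([346.2, 162.6], 0.87)] [([165.8, 159.6], 0.83)]
```

```bash

python3 -m inch '[[0.009,0,-0.009,0,0],[0.018,0,-0.0168,0,0],[0.027,0,-0.024,0,0],[0.034,0,-0.0295,0,0],[0.0396,0,-0.0338,0,0],[0.0396,0,-0.0338,0,0],[0.0396,0,-0.0338,0,0]]'
```

```text
time: 8.05
tool_pos: [586.4, 260.2, 414.7]
tcp_rot: [3.141, 0.001, -0.077]
contact_force: [-2.2, 3.2, -7.2]
grip_width: 14.1
finger_force: 30.0
```

```bash

python3 -m inch '[[0,0,0,0,0.5],[0,0,0,0,0.5],[0,0,0,0,0.5],[0,0,0,0,0.5],[0,0,0,0,0.5]]'
python3 -m inch '[[0,0,-0.03,0,0.5],[0,0,-0.06,0,0.5],[-0.04,0,-0.08,0,0.5],[-0.08,0,-0.08,0,0.5],[-0.1,0,-0.08,0,0.5],[-0.1,0,-0.08,0,0.5]]'
python3 - <<'E'
from h import *
np.set_printoptions(precision=2,suppress=True)
w=capture("wrist");save(w,"w4.png");s=capture("scene"); t=capture("top"); save(s,"s4.png"); o=get_obs(); print(o["tool_pos"],o["contact_force"])
L=[]
for c,nm in((w,"w"),(s,"s"),(t,"t")):
  a=tip_of(c,"lid_tab"); print(nm,[(x["centre"],x["conf"]) for x in a]); L.append((a[0]["centre"],c) if a else None)
# predicted pull for angles
ax=np.array([np.cos(-.074),np.sin(-.074)]); p0=np.array([486.2,268.0]);th0=np.radians(4.6)
for th in (46,48,50,52,54):
  q=np.radians(th); P=np.r_[p0+ax*230*(np.cos(th0)-np.cos(q)),83.8+230*(np.sin(q)-np.sin(th0))]
  print(th,P,proj(P,w),proj(P,s),proj(P,t))
print(tri([l for l in L if l]))
E
```

```text
time: 8.47
tool_pos: [586.7, 259.9, 416.1]
tcp_rot: [-3.141, -0.002, -0.077]
contact_force: [-1.0, -0.7, -0.0]
grip_width: 42.5
finger_force: 0.0
time: 8.97
tool_pos: [483.3, 268.3, 497.3]
tcp_rot: [-3.14, -0.001, -0.075]
contact_force: [0.6, 0.5, 0.6]
grip_width: 45.9
finger_force: 0.0
[487.22 267.77 495.74] [ 0.19 -0.81 -0.15]
w [([258.2, 84.7], 0.71)]
s [([317.3, 110.8], 0.71)]
t [([156.1, 188.6], 0.61), ([236.4, 234.0], 0.27)]
46 [555.5  262.86 230.8 ] [257.   103.57] [316.64 111.11] [156.47 190.93]
48 [561.35 262.43 236.28] [256.98  95.22] [318.07 110.5 ] [156.31 189.03]
50 [567.4  261.98 241.54] [256.96  86.12] [319.54 109.94] [156.16 187.09]
52 [573.62 261.52 246.6 ] [256.94  76.23] [321.07 109.45] [156.04 185.1 ]
54 [580.01 261.05 251.43] [256.92  65.51] [322.64 109.02] [155.93 183.07]
(array([563.84, 260.85, 237.24]), [4.762568480768825, 4.29382165644197, 2.4060623632344487])
```

View pics/w4.png

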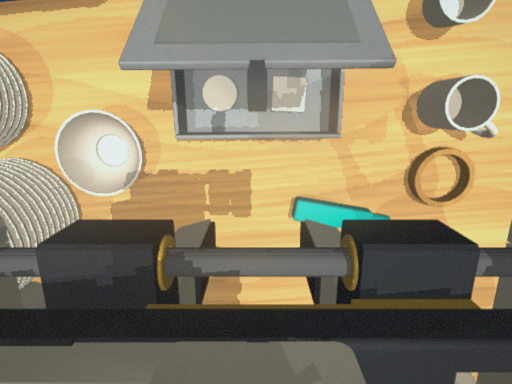

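The picture shows the lid raised with the pull's disc at rows 60–111, col 258, which matches 50° (predicted row 86). Under it are the round tile at (220,93) and the square one at (289,92). Next I measure the round tile from here and from a shifted place on the way to the reader.

```bash
cat > t.py <<'E'
from h import *
np.set_printoptions(precision=1,suppress=True)
import sys
w=capture("wrist"); o=get_obs(); print(o["time"],o["tool_pos"],o["tcp_rot"][2])
D={k:w[k] for k in("intrinsics","pose")}
for n in("tile_top","tile_round","tile_square","lid_tab"):
    for x in tip_of(w,n)[:1]: print(n,x["centre"],round(x["conf"],2),onz(x["centre"],w,{"tile_top":16,"lid_tab":241}.get(n,6))); D[n]=x["centre"]
for x in trace(w,"tile_round")[:2]: 
    e=cv2.fitEllipse(max(cv2.findContours(x["pixels"].astype(np.uint8),0,1)[0],key=len)); print("trace",round(x["conf"],2),e,onz(e[0],w,14)); D["ell"]=e[0]
np.save(sys.argv[1],D,allow_pickle=True)
E
python3 t.py t1.npy
python3 -m inch '[[0.02,0.03,0.01,0,0.7],[0.03,0.07,0.03,0,0.7],[0.03,0.11,0.03,0,0.7],[0.03,0.11,0.03,0,0.7],[0.03,0.11,0.03,0,0.7]]' | head -2
python3 t.py t2.npy
python3 - <<'E'
from h import *
a,b=[np.load(f,allow_pickle=True).item() for f in("t1.npy","t2.npy")]
for k in("tile_top","ell","lid_tab"):
    if k in a and k in b: print(k,tri([(a[k],a),(b[k],b)]))
print(sh([560,-225,404],-0.12))
E
```

```text
9.3167 [487.9 267.6 494.7] -0.07807742129649076
tile_top [218.5, 96.2] 0.95 [577.6 314.6  16. ]
tile_round [221.3, 94.0] 0.77 [580.8 311.4   6. ]
tile_square [290.1, 96.6] 0.86 [569.5 212.9   6. ]
lid_tab [256.6, 93.8] 0.57 [566.2 261.4 241. ]
trace 0.42 ((254.4208984375, 43.9455680847168), (107.1575927734375, 274.41021728515625), 89.62870025634766) [641.7 258.6  14. ]
time: 9.98
tool_pos: [508.6, 153.8, 465.2]
10.0333 [508.6 155.2 465.5] -0.0792852615345756
tile_top [132.0, 119.7] 0.76 [576.2 316.5  16. ]
tile_round [137.5, 118.5] 0.94 [577.2 312.6   6. ]
tile_square [209.0, 119.3] 0.87 [568.2 214.9   6. ]
lid_tab [84.8, 138.6] 0.88 [566.7 261.3 241. ]
trace 0.59 ((134.54830932617188, 123.1745834350586), (24.494691848754883, 40.10518264770508), 92.16365814208984) [571.4 314.7  14. ]
tile_top (array([576.7050632 , 313.6293365 ,  23.70687673]), [0.505799336854005, 0.5057993368537596])
ell (array([589.71892872, 251.80488436, 201.56015552]), [18.53975763066961, 18.53975763066914])
lid_tab (array([566.47863255, 261.41616501, 240.64196482]), [0.24276728202806055, 0.24276728202787995])
([0.0804, 0.377, 0.0615], np.float64(0.045))
```

The pull triangulates at (566.5, 261.4, 240.6), which is 50°. The round tile's top is at about (577, 314.5, 16). Going to the reader.

```bash

python3 -m inch '[[0.06,0.19,0.03,0,0.7],[0.06,0.19,0.03,0,0.7],[0.06,0.19,0.03,0,0.7],[0.06,0.19,0.03,0,0.7],[0.06,0.19,0.03,0,0.7],[0.06,0.19,0.03,0,0.7]]' | head -2
python3 -m inch '[[0.051,0.182,0.0313,0.062,0.7],[0.051,0.182,0.0313,0.062,0.7],[0.051,0.182,0.0313,0.062,0.7],[0.051,0.182,0.0313,0.062,0.7],[0.051,0.182,0.0313,0.062,0.7],[0.051,0.182,0.0313,0.062,0.7],[0.051,0.182,0.0313,0.062,0.7]]' | head -2
python3 - <<'E'
from h import *
np.set_printoptions(precision=1,suppress=True)
w=capture("wrist"); save(w,"w5.png"); o=get_obs(); print(o["tool_pos"],o["tcp_rot"])
np.save("w5.npy",{k:w[k] for k in("intrinsics","pose")},allow_pickle=True)
for t in ["reader","pocket","holster"]:
    print(t,[(np.round(x["centre"],1).tolist(),round(x["conf"],2)) for x in tip_of(w,t)])
    for x in trace(w,t)[:1]:
        r=cv2.minAreaRect(np.argwhere(x["pixels"])[:,::-1].astype(np.float32)); print(round(x["conf"],2),np.round(x["rect"]),np.round(cv2.boxPoints(r)).tolist())
cv2.imwrite("pics/w5c.png",cv2.resize(w["color"][0:300,170:370],None,fx=2,fy=2)[:,:,::-1])
E
```

```text
time: 10.78
tool_pos: [554.6, -42.8, 433.8]
time: 11.37
tool_pos: [590.7, -223.8, 403.1]
[ 590.7 -222.6  403.7] [-3.1  0.  -0.1]
reader [([251.5, 110.7], 0.77)]
0.61 [250. 179.  38. 113.] [[230.0, 122.0], [267.0, 122.0], [267.0, 235.0], [230.0, 235.0]]
pocket [([249.4, 102.1], 0.59)]
0.57 [250. 119.  51.  77.] [[225.0, 82.0], [275.0, 81.0], [277.0, 157.0], [227.0, 158.0]]
holster [([250.7, 118.6], 0.96)]
0.64 [251. 118.  90. 119.] [[207.0, 61.0], [296.0, 61.0], [296.0, 176.0], [207.0, 176.0]]
```

View pics/w5c.png

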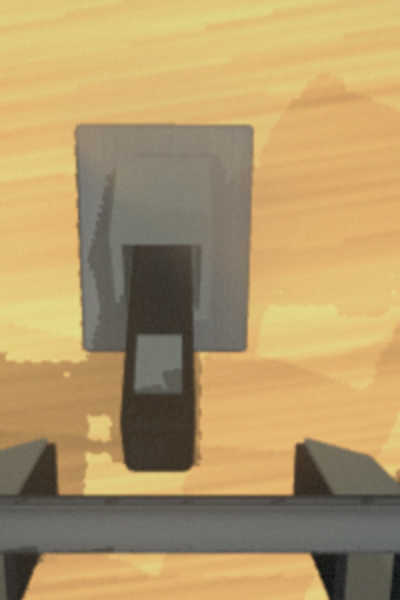

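The reader stands straight between the fingers, with its tail's lower edge at (248.5,235). Its label centre is at (249,182), and the plate corners are at (208.5,63), (296.5,63), (293,175.5) and (211.5,175.5). Now I fit the pose from both views.

```bash

python3 - <<'E'
from h import *
from scipy.optimize import least_squares
np.set_printoptions(precision=1,suppress=True)
w1,w5=[np.load(f,allow_pickle=True).item() for f in("w1.npy","w5.npy")]
s=capture("scene");save(s,"s5.png");t=capture("top")
P=[onz(u,w5,12) for u in [(208.5,63),(296.5,63),(293,175.5),(211.5,175.5)]]; print(P,np.mean(P,0))
for a,b in((P[3],P[0]),(P[2],P[1])): print("yaw",np.arctan2((b-a)[1],(b-a)[0]),np.linalg.norm(b-a))
print("tail low edge",tri([((245,199.5),w1),((248.5,235),w5)])); print("label",tri([((249,144),w1),((249.2,182.2),w5)]))
for c,n in((s,"s"),(t,"t")):
    for x in trace(c,"reader")[:3]:
        r=cv2.minAreaRect(np.argwhere(x["pixels"])[:,::-1].astype(np.float32)); print(n,round(x["conf"],2),np.round(cv2.boxPoints(r),1).tolist())
b=s["color"][190:265,225:290]; cv2.imwrite("pics/s5c.png",cv2.resize(b,None,fx=8,fy=8,interpolation=2)[:,:,::-1])
def model(p,yaw=-0.141):
    R=Ro.from_euler("ZY",[yaw,-np.radians(35)]).as_matrix()
    return lambda q: R@np.array(q,float)+p
obs=[(w1,(245,199.5),(-17,0,150)),(w5,(248.5,235),(-17,0,150))]
# nose position from tail + label on face x=17
def f(v):
    m=model(v[:3]); r=[]
    for c,u,q in obs: r+=list(proj(m(q),c)-u)
    for c,u in((w1,(249,144)),(w5,(249.2,182.2))): r+=list(proj(m((17,0,v[3])),c)-u)
    return r
v=least_squares(f,[640,-225,20,110]);print(v.x,np.array(v.fun)); m=model(v.x[:3]); print("g115",m((0,0,115)))
np.save("rd.npy",v.x)
for q in((-17,14,150),(-17,-14,150),(17,14,150),(17,-14,150)): print(q,m(q),proj(m(q),w5),proj(m(q),s))
E
```

```text
[array([ 714.4, -186.6,   12. ]), array([ 700.7, -283.7,   12. ]), array([ 574.2, -265.6,   12. ]), array([ 588. , -167.4,   12. ])] [ 644.3 -225.8   12. ]
yaw -0.15113069028343443 127.84019190753544
yaw -0.1416819491773416 127.83295224733212
tail low edge (array([ 563.2, -213.8,  154.7]), [0.6630335354633855, 0.6630335354633703])
label (array([ 604.9, -219.7,  151.3]), [0.05986843240005765, 0.05986843239999588])
s 0.63 [[263.20001220703125, 146.39999389648438], [274.79998779296875, 140.60000610351562], [279.20001220703125, 149.39999389648438], [267.6000061035156, 155.1999969482422]]
s 0.55 [[238.1999969482422, 204.39999389648438], [248.60000610351562, 199.1999969482422], [262.6000061035156, 227.1999969482422], [252.1999969482422, 232.39999389648438]]
t 0.61 [[285.0, 183.0], [291.0, 183.0], [291.0, 191.0], [285.0, 191.0]]
t 0.55 [[360.8999938964844, 259.79998779296875], [398.29998779296875, 253.1999969482422], [399.79998779296875, 261.70001220703125], [362.3999938964844, 268.29998779296875]]
[ 661.7 -227.8   40.3  124.2] [-0.8 -0.1  0.9  0.   0.1 -0.  -0.1  0. ]
g115 [ 596.4 -218.5  134.5]
(-17, 14, 150) [ 564.7 -199.9  153.4] [231.7 235. ] [244.5 200.1]
(-17, -14, 150) [ 560.8 -227.6  153.4] [267. 235.] [238.3 204.8]
(17, 14, 150) [ 592.3 -203.8  172.9] [228.8 209.2] [250.3 200.6]
(17, -14, 150) [ 588.4 -231.5  172.9] [268.2 209.2] [244.1 205.4]
```

View pics/s5c.png

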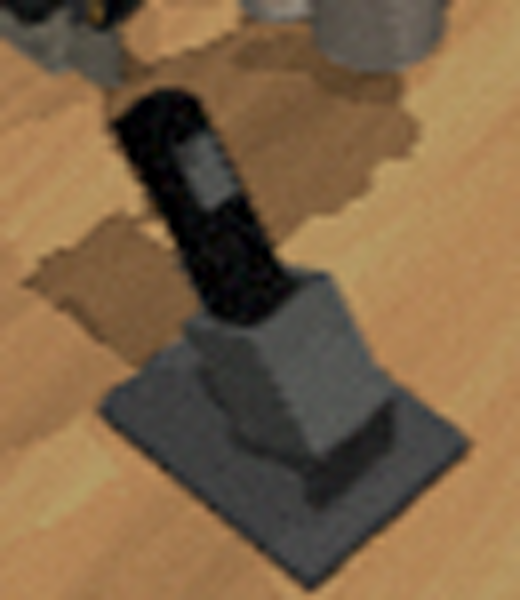

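```bash

python3 - <<'E'
from h import *
from scipy.optimize import least_squares
np.set_printoptions(precision=1,suppress=True)
w1,w5=[np.load(f,allow_pickle=True).item() for f in("w1.npy","w5.npy")]
s=capture("scene")
R=Ro.from_euler("ZY",[-0.145,-np.radians(35)]).as_matrix()
O=[(w1,(228.5,198),(-17,14,150)),(w1,(262,200.5),(-17,-14,150)),(w5,(231,235),(-17,14,150)),(w5,(266.5,235),(-17,-14,150)),
(s,(239.2,205.6),(-17,-14,150)),(s,(245.4,201),(-17,14,150)),(s,(250,202),(17,14,150))]
O+= [(w5,(230.5,214),(17,14,150)),(w5,(267.5,214),(17,-14,150))]
def f(v):
    r=[]
    for c,u,q in O: r+=list(proj(R@np.array(q,float)+v[:3],c)-u)
    for c,u in((w1,(249,144)),(w5,(249.2,182.2))): r+=list(proj(R@np.array([17,0,v[3]])+v[:3],c)-u)
    return r
for z in(None,25,30,35,40):
    if z is None: v=least_squares(f,[640,-225,30,115],loss="soft_l1").x
    else: v=least_squares(lambda a:f([a[0],a[1],z,a[2]]),[640,-225,115],loss="soft_l1").x; v=np.array([v[0],v[1],z,v[2]])
    r=np.array(f(v)); print(v,"rms",np.sqrt((r**2).mean()),"g115",R@np.array([0,0,115.])+v[:3]); 
    if z is None: print(r.reshape(-1,2)); 
print(sh([0,0,0],-0.145))
E
```

```text
[ 659.4 -227.8   35.   122.3] rms 1.4576530249149726 g115 [ 594.2 -218.2  129.2]
[[-2.1  0.6]
 [-0.4  1.5]
 [ 1.1  0. ]
 [ 0.1  0.2]
 [-1.3 -0.1]
 [-1.3 -0.2]
 [-0.1 -0.6]
 [-1.  -4.1]
 [ 0.4 -4. ]
 [ 0.2  0.6]
 [ 0.2 -0.5]]
[ 655.5 -227.    25.   119.3] rms 1.5653760542944242 g115 [ 590.2 -217.5  119.2]
[ 657.5 -227.4   30.   120.8] rms 1.4521155287939669 g115 [ 592.2 -217.9  124.2]
[ 659.4 -227.8   35.   122.3] rms 1.4575089471329767 g115 [ 594.2 -218.2  129.2]
[ 661.2 -228.1   40.   123.7] rms 1.5608969851622483 g115 [ 596.  -218.5  134.2]
([-0.6156, -0.1395, 0.4042], np.float64(0.006))
```

```bash

python3 -m inch '[[0.001,-0.0048,0.02,0.006,0.7],[0.001,-0.0048,0.055,0.006,0.7],[0.001,-0.0048,0.09,0.006,0.7],[0.001,-0.0048,0.11,0.006,0.7],[0.001,-0.0048,0.1195,0.006,0.7],[0.001,-0.0048,0.1195,0.006,0.7],[0.001,-0.0048,0.1195,0.006,0.7]]'
python3 -m inch '[[0,0,0,0,0.15],[0,0,0,0,0.15],[0,0,0,0,0.15],[0,0,0,0,0.15],[0,0,0,0,0.15],[0,0,0,0,0.15]]'
```

```text
time: 12.55
tool_pos: [592.4, -219.3, 285.3]
tcp_rot: [3.141, -0.001, -0.145]
contact_force: [0.4, 0.4, 0.6]
grip_width: 64.3
finger_force: 0.0
time: 13.05
tool_pos: [592.0, -219.0, 284.9]
tcp_rot: [3.142, -0.0, -0.145]
contact_force: [-0.5, 1.7, 1.5]
grip_width: 29.1
finger_force: 0.5
```

```bash

python3 -m inch '[[0,0,0,0,0],[0,0,0,0,0],[0,0,0,0,0],[0,0,0,0,0]]'
```

```text
time: 13.38
tool_pos: [592.1, -218.9, 284.7]
tcp_rot: [3.142, -0.0, -0.145]
contact_force: [0.9, 1.1, 2.4]
grip_width: 27.8
finger_force: 29.9
```

```bash

python3 -m inch '[[-0.0029,0,-0.0041,0,0],[-0.0086,0,-0.0123,0,0],[-0.0172,0,-0.0246,0,0],[-0.0287,0,-0.041,0,0],[-0.0402,0,-0.0573,0,0],[-0.0516,0,-0.0737,0,0],[-0.0574,0,-0.0819,0,0],[-0.0574,0,-0.0819,0,0]]'
python3 -m inch '[[0,0,-0.02,0,0],[0,0,-0.04,0,0],[0,0,-0.05,0,0],[0,0,-0.05,0,0],[0,0,-0.05,0,0]]'
python3 - <<'E'
from h import *
np.set_printoptions(precision=1,suppress=True)
w=capture("wrist"); save(w,"w6.png"); s=capture("scene"); o=get_obs(); print(o["tool_pos"],o["tcp_rot"])
np.save("w6.npy",{k:w[k] for k in("intrinsics","pose")},allow_pickle=True)
p=np.array(o["tool_pos"]); R=Ro.from_euler("xyz",o["tcp_rot"]).as_matrix()
u=np.array([-np.sin(np.radians(35)),0,-np.cos(np.radians(35))])
for g in(105,110,115,120,125): n=p+R@(np.array([0,0,159])-g*u); print(g,n,proj(n,w),proj(n,s),"spot",proj(n-80*R@u,s))
for c in(w,s):
  for n in("reader","reader_spot"): print(n,[(x["centre"],round(x["conf"],2)) for x in tip_of(c,n)[:2]])
  for x in trace(c,"reader")[:1]: print(x["conf"],x["rect"])
cv2.imwrite("pics/w6c.png",cv2.resize(w["color"][50:300,190:320],None,fx=2.4,fy=2.4,interpolation=2)[:,:,::-1])
E
```

```text
time: 14.05
tool_pos: [534.3, -210.7, 368.6]
tcp_rot: [3.14, -0.002, -0.146]
contact_force: [0.8, -0.3, -1.1]
grip_width: 27.6
finger_force: 29.9
time: 14.47
tool_pos: [535.3, -210.7, 415.6]
tcp_rot: [-3.142, 0.001, -0.145]
contact_force: [0.4, -0.1, -2.3]
grip_width: 28.1
finger_force: 29.9
[ 535.1 -210.6  414.6] [-3.1  0.  -0.1]
105 [ 594.1 -219.   169.5] [256.2 121.4] [247.9 204.5] spot [258.4 225.1]
110 [ 596.9 -219.4  165.4] [256.2 117.1] [248.6 205.8] spot [259.  226.3]
115 [ 599.7 -219.8  161.3] [256.2 113. ] [249.3 207.1] spot [259.7 227.6]
120 [ 602.6 -220.2  157.2] [256.3 108.9] [249.9 208.4] spot [260.3 228.8]
125 [ 605.4 -220.6  153.1] [256.3 105. ] [250.6 209.7] spot [260.9 230.1]
reader [([73.1, 316.9], 0.91), ([258.9, 109.9], 0.55)]
reader_spot []
0.98 [50.0, 302.9, 57.0, 22.7]
reader [([91.7, 279.3], 0.73), ([250.2, 205.5], 0.72)]
reader_spot [([318.0, 110.9], 0.46)]
0.92 [113.3, 262.6, 37.3, 39.4]
```

View pics/w6c.png

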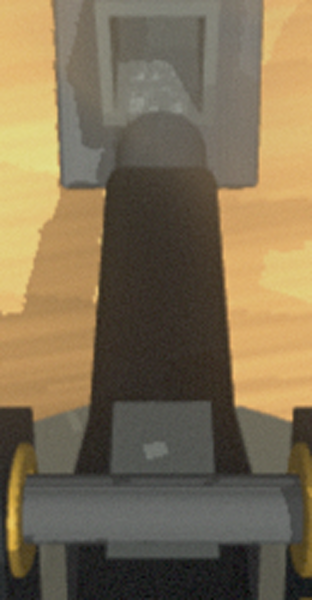

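The in-hand view shows the nose's far edge at row 95.8, with the barrel at cols 239–277. The body's step edge is at row 120, 46.7 px wide, and the reader is straight in the pads. I fit its place in the grip and refine the tile centre from the stored view.

```bash

python3 - <<'E'
from h import *
from scipy.optimize import least_squares
np.set_printoptions(precision=2,suppress=True)
w=np.load("w6.npy",allow_pickle=True).item(); o=get_obs(); p=np.array(o["tool_pos"]); R=Ro.from_euler("xyz",o["tcp_rot"]).as_matrix()
al=np.linspace(0,2*np.pi,121)
def pt(q,g,e,ey,lean):
    a=np.radians(lean); X=np.array([np.cos(a),0,-np.sin(a)]);Z=np.array([-np.sin(a),0,-np.cos(a)]);Y=np.array([0,-1,0])
    return p+R@(np.array([0,0,159.])+e*X+q[0]*X+(q[1]+ey)*Y+(q[2]-g)*Z)
def f(v,full=False):
    g,e,ey=v[:3]; L=35 if len(v)<4 else v[3]
    nose=np.array([proj(pt((13*np.cos(t),13*np.sin(t),0),g,e,ey,L),w) for t in al])
    st=[proj(pt((17,s*14,30),g,e,ey,L),w) for s in(1,-1)]
    r=np.array([nose[:,1].min()-95.8,nose[:,0].min()-239.2,nose[:,0].max()-276.7,st[0][1]-120,st[1][1]-120,(st[0][0]-233.7),(st[1][0]-280.4)])
    return r*np.array([1,.5,.5,1,1,.5,.5])
for x0 in([115,0,0],[115,0,0,35]):
    v=least_squares(f,x0); print(v.x,f(v.x))
print("pred g115",f([115,0,0]),"axis nose seen 109.9 net")
# tile: segment white blob in w4 (pose like t1)
t1=np.load("t1.npy",allow_pickle=True).item(); im=cv2.imread("pics/w4.png")
g=cv2.cvtColor(im,cv2.COLOR_BGR2GRAY)[70:115,190:248]; m=(g>cv2.threshold(g,0,255,cv2.THRESH_OTSU)[0]).astype(np.uint8)
n,l,st,ce=cv2.connectedComponentsWithStats(m); k=[i for i in range(1,n) if 500<st[i][4]<1500]; print(st[1:],ce[1:]+[190,70])
for i in k: c=ce[i]+[190,70]; print("tile",onz(c,t1,15.5),[onz((190+a,c[1]),t1,16) for a in(st[i][0],st[i][0]+st[i][2])])
E
```

```text
[102.47   8.06  -0.58] [ 0.65 -0.43 -0.09 -0.29 -0.28 -0.21  0.66]
[108.02   1.36  -0.59  37.13] [-0.   -0.19 -0.33 -0.    0.    0.18  0.27]
pred g115 [ 0.64 -0.24 -1.1  -2.   -1.99  0.19 -0.71] axis nose seen 109.9 net
[[   4    5   54   40 1220]
 [   0   42    2    1    2]] [[219.7   96.52]
 [190.5  112.  ]]
tile [577.04 313.02  15.5 ] [array([579.83, 349.11,  16.  ]), array([573.9 , 273.15,  16.  ])]
```

```bash

python3 - <<'E'
from h import *
from scipy.optimize import least_squares
np.set_printoptions(precision=2,suppress=True)
im=cv2.imread("pics/w6.png"); b=cv2.GaussianBlur(im,(1,3),0)[:,:,2].astype(float)  # red: wood bright, body dark
def edges(r,c0=257,lo=30):
    d=np.abs(np.diff(b[r])); out=[]
    for sgn in(-1,1):
        rng=np.arange(c0+sgn*14,c0+sgn*lo,sgn); g=np.array([ (b[r][c+1]-b[r][c-1])*sgn for c in rng]); k=int(g.argmax()); k=min(max(k,2),len(rng)-3); ww=np.clip(g[k-2:k+3],0,None); out.append(float((rng[k-2:k+3]*ww).sum()/ww.sum())); 
    return out+[float(g.max())]
rows=list(range(126,206,6)); E=[edges(r,257,45) for r in rows]
for r,e in zip(rows,E): print(r,np.round(e,1),round(e[1]-e[0],1))
for r in(104,108,112,116): e=edges(r,257,26);print("nose",r,np.round(e,1),round(e[1]-e[0],1))
w=np.load("w6.npy",allow_pickle=True).item(); o=get_obs(); p=np.array(o["tool_pos"]); R=Ro.from_euler("xyz",o["tcp_rot"]).as_matrix()
def fw(e,lean):  # width per row of upper face edges
    a=np.radians(lean);X=np.array([np.cos(a),0,-np.sin(a)]);Z=np.array([-np.sin(a),0,-np.cos(a)])
    P=[[proj(p+R@(np.array([0,s*14,159.])+(17+e)*X-t*Z),w) for t in range(10,100,3)] for s in(-1,1)]
    P=np.array(P); W=np.abs(P[1,:,0]-P[0,:,0]); rr=P[0,:,1]; i=rr.argsort(); return np.interp(rows,rr[i],W[i])
ow=np.array([e[1]-e[0] for e in E])
for e in(-6,-3,0,3,6): print(e,35,fw(e,35)-ow)
v=least_squares(lambda v:fw(v[0],v[1])-ow,[0,35],loss="soft_l1",diff_step=1e-3);print(v.x,v.fun)
v=least_squares(lambda v:fw(v[0],35)-ow,[0],loss="soft_l1",diff_step=1e-2);print(v.x)
E
```

```text
126 [214.2 296.7  76. ] 82.5
132 [233.3 280.2 116. ] 46.8
138 [232.7 280.8 107. ] 48.2
144 [232.5 281.1 131. ] 48.6
150 [232.1 281.8 122. ] 49.7
156 [231.6 282.  151. ] 50.5
162 [231.1 282.7 128. ] 51.6
168 [230.7 283.  158. ] 52.3
174 [230.4 283.7 134. ] 53.2
180 [229.6 284.  148. ] 54.4
186 [229.3 284.6 124. ] 55.4
192 [228.8 285.  157. ] 56.2
198 [228.5 285.6 126. ] 57.1
204 [228. 286. 160.] 58.0
nose 104 [238.4 272.7  12. ] 34.3
nose 108 [237.8 274.4  18. ] 36.6
nose 112 [233.5 275.3  20. ] 41.8
nose 116 [233.1 275.9  15. ] 42.8
-6 35 [-38.57  -2.05  -2.5   -2.05  -2.29  -2.2   -2.47  -2.3   -2.35  -2.6
  -2.72  -2.69  -2.71  -2.72]
-3 35 [-37.48  -0.95  -1.37  -0.91  -1.13  -1.01  -1.26  -1.06  -1.1   -1.32
  -1.42  -1.38  -1.37  -1.36]
0 35 [-36.35   0.21  -0.19   0.3    0.1    0.24   0.01   0.23   0.22   0.02
  -0.06   0.01   0.04   0.07]
3 35 [-35.15   1.43   1.05   1.56   1.39   1.55   1.35   1.59   1.6    1.42
   1.37   1.47   1.52   1.58]
6 35 [-33.89   2.72   2.36   2.9    2.75   2.94   2.76   3.03   3.06   2.91
   2.88   3.     3.07   3.16]
[-0.69 35.93] [-36.14   0.39  -0.04   0.42   0.19   0.29   0.03   0.22   0.18  -0.06
  -0.16  -0.13  -0.13  -0.12]
[-0.05]
```

The width profile along the body gives e≈0 mm and a lean of 35°, so the reader sits true in the grip at g≈114 mm. I move to a stand-off above the round tile's line of sight.

```bash

python3 -m inch '[[-0.004,-0.012,0,0,0],[-0.012,-0.034,0,0,0],[-0.022,-0.063,0,0,0],[-0.034,-0.097,0,0,0],[-0.046,-0.131,0,0,0],[-0.058,-0.165,0,0,0],[-0.07,-0.2,0,0,0],[-0.08,-0.229,0,0,0]]' | head -3
python3 -m inch '[[-0.012,-0.034,0,0,0],[-0.024,-0.068,0,0,0],[-0.036,-0.103,0.005,0,0],[-0.048,-0.137,0.01,0,0],[-0.06,-0.171,0.01,0,0],[-0.07,-0.2,0.01,0,0],[-0.075,-0.215,0.01,0,0],[-0.078,-0.222,0.01,0,0]]' | head -3
python3 -m inch '[[-0.006,-0.018,0.006,-0.02,0],[-0.014,-0.04,0.014,-0.04,0],[-0.019,-0.055,0.019,-0.06,0],[-0.0217,-0.0637,0.0216,-0.071,0],[-0.0217,-0.0637,0.0216,-0.071,0],[-0.0217,-0.0637,0.0216,-0.071,0]]'
cat > m.py <<'E'
from h import *
import sys
np.set_printoptions(precision=1,suppress=True)
w=capture("wrist"); save(w,sys.argv[1]+".png"); o=get_obs(); p=np.array(o["tool_pos"]); R=Ro.from_euler("xyz",o["tcp_rot"]).as_matrix()
print(o["time"],p,o["tcp_rot"],o["grip_width"],o["contact_force"])
a=np.radians(35);u=np.array([-np.sin(a),0,-np.cos(a)])
N=p+R@(np.array([0,-0.4*0,159])-114*u); S=N-80*R@u
print("nose",N,"spot",S,"spot px",proj(S,w))
im=w["color"]
for n in("tile_top","tile_round"):
    for x in tip_of(w,n)[:2]: print(n,np.round(x["centre"],1),round(x["conf"],2),onz(x["centre"],w,16 if n=="tile_top" else 6))
for x in trace(w,"tile_round")[:2]:
    m=x["pixels"].astype(np.uint8); print("trace",round(x["conf"],2),np.round(x["rect"],1),m.sum())
    if 300<m.sum()<6000: e=cv2.fitEllipse(max(cv2.findContours(m,0,1)[0],key=len)); print(e,onz(e[0],w,14))
for n in("lid_tab",): print(n,[(np.round(x["centre"],1),onz(x["centre"],w,241)) for x in tip_of(w,n)[:1]])
E
python3 m.py w7
```

```text
time: 15.53
tool_pos: [487.7, 30.3, 416.6]
tcp_rot: [-3.141, 0.0, -0.145]
time: 16.2
tool_pos: [442.6, 261.0, 406.4]
tcp_rot: [-3.141, 0.0, -0.142]
time: 16.7
tool_pos: [431.8, 324.2, 384.8]
tcp_rot: [3.141, -0.0, -0.074]
contact_force: [0.2, -0.6, -1.7]
grip_width: 27.5
finger_force: 29.9
16.75 [432.  323.9 385. ] [ 3.1 -0.  -0.1] 27.749587119537082 [ 0.7  0.1 -1.1]
nose [497.3 318.8 132.7] spot [543.1 315.4  67.1] spot px [257.1  58.5]
tile_top [257.5  30.5] 0.88 [577.1 312.3  16. ]
tile_round [257.2  31.1] 0.76 [578.8 312.5   6. ]
trace 0.58 [256.9  29.9  49.3  53.8] 2035
((255.2161102294922, 29.440067291259766), (46.981632232666016, 53.25312042236328), 176.016845703125) [578.7 314.6  14. ]
trace 0.32 [258.5 199.3  73.3 207.8] 9767
lid_tab []
```

```bash

python3 -m inch '[[0.004,0,0.006,0,0],[0.010,0,0.015,0,0],[0.017,0,0.025,0,0],[0.024,0,0.036,0,0],[0.030,0,0.044,0,0],[0.033,0,0.049,0,0],[0.0345,0,0.0511,0,0],[0.0345,0,0.0511,0,0]]'
python3 m.py w8
python3 - <<'E'
from h import *
w=capture("wrist"); g=cv2.cvtColor(w["color"],cv2.COLOR_RGB2GRAY).astype(float)
# tile ellipse on bright white in region around
m=g[0:80,210:310]; t=cv2.threshold(m.astype(np.uint8),0,255,cv2.THRESH_OTSU)[0]; b=(m>t).astype(np.uint8)
n,l,st,ce=cv2.connectedComponentsWithStats(b); print(t,[(s.tolist(),np.round(c+[210,0],1).tolist()) for s,c in zip(st[1:],ce[1:]) if s[4]>80])
for r in range(0,80,4): print(r,m[r,::5].astype(int).tolist())
E
```

```text
time: 17.62
tool_pos: [466.6, 321.9, 332.7]
tcp_rot: [3.141, 0.001, -0.075]
contact_force: [0.6, 0.2, -1.9]
grip_width: 27.6
finger_force: 29.9
17.6667 [466.4 322.  333.4] [ 3.1  0.  -0.1] 27.885657186271974 [ 0.5  0.5 -2.3]
nose [531.5 317.1  81. ] spot [577.2 313.6  15.4] spot px [256.4  58.8]
tile_top [256.5  57.2] 0.91 [578.4 313.4  16. ]
tile_round [260.5  58. ] 0.89 [579.  309.7   6. ]
trace 0.66 [257.1  55.8  51.1  64.7] 2627
((254.84751892089844, 57.14314651489258), (54.468162536621094, 59.52629852294922), 178.6682891845703) [578.9 314.9  14. ]
lid_tab []
174.0 [([19, 28, 54, 52, 2336], [255.5, 55.6])]
0 [120, 136, 135, 138, 136, 138, 138, 118, 120, 118, 121, 116, 117, 117, 120, 116, 118, 117, 117, 117]
4 [123, 138, 137, 138, 139, 139, 138, 120, 118, 118, 122, 119, 118, 117, 120, 117, 115, 120, 118, 120]
8 [127, 139, 139, 137, 138, 141, 136, 118, 121, 121, 120, 120, 115, 117, 119, 117, 119, 119, 117, 118]
12 [126, 143, 139, 138, 142, 139, 139, 120, 117, 119, 123, 120, 118, 118, 117, 121, 119, 118, 119, 117]
16 [128, 138, 138, 142, 143, 139, 139, 142, 130, 136, 133, 122, 134, 
[... 894 characters left out ...]
, 213, 214, 213, 214, 215, 215, 214, 213, 213, 213, 152, 152, 148, 144, 148]
56 [135, 150, 149, 150, 214, 215, 213, 217, 216, 215, 217, 212, 213, 213, 214, 140, 150, 151, 148, 147]
60 [137, 139, 151, 153, 214, 216, 216, 216, 216, 216, 216, 215, 214, 213, 216, 138, 150, 149, 148, 148]
64 [137, 138, 151, 153, 213, 213, 214, 217, 215, 216, 217, 215, 213, 214, 214, 149, 145, 146, 148, 148]
68 [135, 154, 152, 155, 174, 215, 216, 216, 217, 215, 214, 215, 214, 213, 208, 152, 149, 145, 147, 146]
72 [135, 153, 153, 156, 151, 216, 215, 216, 217, 215, 215, 215, 215, 214, 156, 154, 153, 147, 148, 148]
76 [135, 153, 153, 153, 155, 197, 217, 215, 217, 215, 216, 214, 215, 212, 158, 152, 153, 151, 150, 147]
```

Tile against spot: the tile's ellipse is centred at about (256,57.5) and the spot projects to (256.4,58.8), so aim is within 1–2 mm. Holding for 2 s.

```bash

python3 -m inch '[[0.0005,0,-0.0005,0,0],[0.0005,0,-0.0005,0,0],[0.0005,0,-0.0005,0,0],[0.0005,0,-0.0005,0,0],[0.0005,0,-0.0005,0,0],[0.0005,0,-0.0005,0,0],[0.0005,0,-0.0005,0,0],[0.0005,0,-0.0005,0,0]]' | head -3
python3 -m inch '[[0,0,0,0,0],[0,0,0,0,0],[0,0,0,0,0],[0,0,0,0,0],[0,0,0,0,0],[0,0,0,0,0],[0,0,0,0,0],[0,0,0,0,0]]' | head -3
python3 -m inch '[[0,0,0,0,0],[0,0,0,0,0],[0,0,0,0,0],[0,0,0,0,0],[0,0,0,0,0],[0,0,0,0,0],[0,0,0,0,0],[0,0,0,0,0]]' | head -3
python3 -m inch '[[0,0,0,0,0],[0,0,0,0,0],[0,0,0,0,0],[0,0,0,0,0],[0,0,0,0,0],[0,0,0,0,0],[0,0,0,0,0],[0,0,0,0,0]]' | head -3
python3 m.py w9
```

```text
time: 18.58
tool_pos: [466.8, 322.0, 334.2]
tcp_rot: [3.141, -0.0, -0.074]
time: 19.25
tool_pos: [466.8, 322.0, 334.2]
tcp_rot: [3.141, -0.0, -0.074]
time: 19.92
tool_pos: [466.8, 322.0, 334.2]
tcp_rot: [3.142, -0.0, -0.074]
time: 20.58
tool_pos: [466.8, 322.0, 334.2]
tcp_rot: [3.142, -0.0, -0.074]
20.6333 [466.8 322.  334.1] [ 3.1  0.  -0.1] 27.545365082161425 [ 0.6 -0.1 -1. ]
nose [532.  317.1  81.8] spot [577.7 313.7  16.2] spot px [256.7  59. ]
tile_top [255.3  60.2] 0.73 [576.8 315.   16. ]
tile_round [259.6  61. ] 0.85 [577.3 311.    6. ]
tile_round [365.3  60.9] 0.26 [570.2 213.6   6. ]
trace 0.83 [258.5  58.2  56.   61.1] 2596
((255.3059539794922, 58.04534149169922), (54.21436309814453, 59.06686019897461), 177.91845703125) [578.9 314.8  14. ]
lid_tab []
```

```bash

python3 -m inch '[[-0.004,0,-0.006,0,0],[-0.012,0,-0.018,0,0],[-0.022,0,-0.032,0,0],[-0.030,0,-0.045,0,0],[-0.0345,0,-0.060,0,0],[-0.0345,0,-0.075,0,0],[-0.0345,0,-0.082,0,0],[-0.0345,0,-0.082,0,0]]' | head -2
python3 -m inch '[[0.004,0.012,0,0,0],[0.012,0.036,0,0,0],[0.022,0.07,0,0,0],[0.032,0.105,0,0,0],[0.042,0.14,0,0,0],[0.052,0.175,0,0,0],[0.062,0.21,0,0,0],[0.072,0.245,0,0,0]]' | head -2
python3 -m inch '[[0.01,0.035,0,0.01,0],[0.02,0.07,0,0.02,0],[0.03,0.105,0,0.03,0],[0.04,0.14,0,0.04,0],[0.049,0.18,0,0.05,0],[0.056,0.21,0,0.06,0],[0.062,0.235,0,0.071,0],[0.066,0.25,0,0.071,0]]' | head -2
python3 - <<'E'
from h import *
o=get_obs(); print(o["time"],o["tool_pos"],o["tcp_rot"]); print(sh([535.2,-210.7,416.],-0.145), sh([535.2,-210.7,366.6],-0.145))
E
```

```text
time: 21.5
tool_pos: [432.1, 324.8, 418.9]
time: 22.17
tool_pos: [485.7, 72.5, 415.3]
time: 22.83
tool_pos: [532.8, -182.7, 414.9]
22.8333 [ 532.78058593 -182.73360894  414.92478019] [ 3.14122024e+00  2.02235760e-03 -1.48471752e-01]
([0.0065, 0.0273, -0.0011], np.float64(-0.003)) ([0.0065, 0.0273, 0.0483], np.float64(-0.003))
```

```bash

python3 -m inch '[[0.006,0.02,0,0,0],[0.006,0.02,0,0,0],[0.006,0.02,0,0,0],[0.006,0.02,0,0,0]]' | head -2
python3 - <<'E'
from h import *
o=get_obs(); print(o["time"],o["tool_pos"],o["tcp_rot"]); print(sh([535.2,-210.7,366.6],-0.145))
E
```

```text
time: 23.17
tool_pos: [536.1, -199.4, 415.6]
23.1667 [ 536.08388979 -199.41839221  415.62144119] [-3.14074616e+00  1.42537794e-03 -1.44808248e-01]
([0.0008, 0.0113, 0.049], np.float64(0.0))
```

```bash

python3 -m inch '[[0.0004,0.0113,0.012,0,0],[0.0004,0.0113,0.026,0,0],[0.0004,0.0113,0.04,0,0],[0.0004,0.0113,0.049,0,0],[0.0004,0.0113,0.049,0,0],[0.0004,0.0113,0.049,0,0]]'
python3 - <<'E'
from h import *
np.set_printoptions(precision=1,suppress=True)
w=capture("wrist"); save(w,"w10.png"); o=get_obs(); print(o["tool_pos"],o["tcp_rot"]); print(sh([592.1,-218.9,284.7],-0.145))
im=w["color"][:,:,0].astype(float)
def ed(r,lo=45,c0=257):
    out=[]
    for s in(-1,1):
        rng=np.arange(c0+s*14,c0+s*lo,s); out.append(int(rng[np.argmax([(im[r][c+1]-im[r][c-1])*s for c in rng])]))
    return out
print([ (r,ed(r)) for r in(144,156,168,180,192,204)])
E
```

```text
time: 23.67
tool_pos: [535.2, -210.5, 367.2]
tcp_rot: [-3.141, 0.001, -0.144]
contact_force: [-0.1, -0.5, -1.4]
grip_width: 28.0
finger_force: 29.9
[ 535.3 -210.7  367.9] [ 3.1 -0.  -0.1]
([0.0574, -0.0001, 0.0832], np.float64(0.001))
[(144, [233, 281]), (156, [232, 282]), (168, [231, 283]), (180, [230, 284]), (192, [229, 285]), (204, [228, 286])]
```

```bash

python3 -m inch '[[0.0045,0,0.0060,0,0],[0.0123,0,0.0171,0,0],[0.0208,0,0.0294,0,0],[0.0295,0,0.0417,0,0],[0.0381,0,0.0540,0,0],[0.0438,0,0.0622,0,0],[0.0467,0,0.0663,0,0],[0.0467,0,0.0663,0,0]]'
```

```text
time: 24.38
tool_pos: [581.9, -218.0, 299.7]
tcp_rot: [-3.141, 0.001, -0.145]
contact_force: [0.7, 0.2, -1.6]
grip_width: 28.0
finger_force: 29.9
```

```bash

python3 -m inch '[[0.003,0,0.0042,0,0],[0.006,0,0.0085,0,0],[0.0085,0,0.012,0,0],[0.0097,0,0.014,0,0],[0.0102,0,0.015,0,0],[0.0102,0,0.015,0,0]]'
python3 -m inch '[[0.0004,0,0.0007,0,0],[0.0006,0,0.0012,0,0],[0.0006,0,0.0012,0,0],[0.0006,0,0.0012,0,0]]'
```

```text
time: 24.88
tool_pos: [591.4, -219.5, 285.8]
tcp_rot: [3.142, 0.0, -0.145]
contact_force: [0.3, 0.8, -2.0]
grip_width: 27.8
finger_force: 29.9
time: 25.22
tool_pos: [592.0, -219.6, 284.9]
tcp_rot: [3.141, -0.0, -0.145]
contact_force: [-1.2, 0.0, -1.8]
grip_width: 28.1
finger_force: 29.9
```

```bash

python3 -m inch '[[0.0006,0,0.0008,0,0],[0.0006,0,0.0008,0,0],[0.0006,0,0.0008,0,0]]' | sed -n 2,4p
python3 -m inch '[[0.0006,0,0.0008,0,0],[0.0006,0,0.0008,0,0],[0.0006,0,0.0008,0,0]]' | sed -n 2,4p
```

```text
tool_pos: [592.3, -219.6, 284.8]
tcp_rot: [3.141, 0.0, -0.145]
contact_force: [-4.0, 1.6, 5.4]
tool_pos: [592.5, -219.6, 284.8]
tcp_rot: [3.141, 0.001, -0.145]
contact_force: [-8.8, 2.3, 12.1]
```

The floor is reached: the reaction is along the axis, 15 N. Releasing and rising straight up.

```bash

python3 -m inch '[[0,0,0,0,0.2],[0,0,0,0,0.35],[0,0,0,0,0.6],[0,0,0,0,0.6],[0,0,0,0,0.6]]' | sed -n 1,5p
python3 -m inch '[[0,0,-0.01,0,0.6],[0,0,-0.03,0,0.6],[0,0,-0.06,0,0.6],[0,0,-0.09,0,0.6],[0,0,-0.119,0,0.6],[0,0,-0.119,0,0.6],[0,0,-0.119,0,0.6]]' | sed -n 1,5p
python3 - <<'E'
from h import *
np.set_printoptions(precision=1,suppress=True)
w=capture("wrist"); save(w,"w11.png"); s=capture("scene"); t=capture("top"); o=get_obs(); print(o["tool_pos"],o["tcp_rot"])
v=np.array([657.8,-227.5,31]); R=Ro.from_euler("ZY",[-0.145,-np.radians(35)]).as_matrix()
w5=np.load("w5.npy",allow_pickle=True).item()
# compare with the view before the grasp (w5), by shifting for the camera move
a=cv2.cvtColor(w["color"],cv2.COLOR_RGB2GRAY); b=cv2.cvtColor(cv2.imread("pics/w5.png"),cv2.COLOR_BGR2GRAY)
tm=b[165:237,224:274]; r=cv2.matchTemplate(a[140:245,200:300],tm,cv2.TM_CCOEFF_NORMED); _,mx,_,loc=cv2.minMaxLoc(r); print("match",mx,"at",loc[0]+200,loc[1]+140,"was 224 165")
q=v+R@np.array([-17.,0,150]); print("expected shift",proj(q,w)-proj(q,w5)); q=v+R@np.array([17.,0,120]); print(proj(q,w)-proj(q,w5))
ta=b[55:120,205:300]; r=cv2.matchTemplate(a[30:150,180:330],ta,cv2.TM_CCOEFF_NORMED); _,mx,_,loc=cv2.minMaxLoc(r); print("plate match",mx,loc[0]+180-205,loc[1]+30-55)
print("tab",tri([(tip_of(s,"lid_tab")[0]["centre"],s),(tip_of(t,"lid_tab")[0]["centre"],t)]))
E
```

```text
time: 26.13
tool_pos: [593.3, -219.8, 282.9]
tcp_rot: [3.142, -0.0, -0.145]
contact_force: [-0.8, -0.6, -0.2]
grip_width: 47.7
time: 26.72
tool_pos: [593.3, -219.7, 404.8]
tcp_rot: [3.14, -0.005, -0.145]
contact_force: [-1.3, 0.2, -0.6]
grip_width: 55.1
[ 593.  -219.6  400.9] [-3.1  0.  -0.1]
match 0.9461560845375061 at 232 168 was 224 165
expected shift [4.7 3.3]
[4.6 3.9]
plate match 0.975591242313385 3 4
tab (array([559.2, 265.6, 220.9]), [5.349867509496702, 5.349867509496598])
```

```bash

python3 -m inch '[[0,0,-0.03,0,0.6],[-0.01,-0.03,-0.06,0,0.6],[-0.03,-0.07,-0.094,0,0.6],[-0.045,-0.11,-0.094,0,0.6],[-0.06,-0.15,-0.094,0,0.6],[-0.075,-0.19,-0.094,0,0.6],[-0.09,-0.23,-0.094,0,0.6]]' | head -2
python3 -m inch '[[-0.014,-0.04,0,-0.02,0.6],[-0.028,-0.08,0,-0.04,0.6],[-0.042,-0.12,0,-0.06,0.6],[-0.056,-0.16,0,-0.071,0.6],[-0.07,-0.2,0,-0.071,0.6],[-0.085,-0.237,0,-0.071,0.6],[-0.085,-0.237,0,-0.071,0.6],[-0.085,-0.237,0,-0.071,0.6]]' | head -2
python3 t.py t3.npy
python3 -m inch '[[0,0.04,0,0,0.6],[0,0.08,0,0,0.6],[0,0.11,0,0,0.6],[0,0.11,0,0,0.6]]' | head -2
python3 t.py t4.npy
python3 - <<'E'
from h import *
a,b=[np.load(f,allow_pickle=True).item() for f in("t3.npy","t4.npy")]
for k in("tile_top","lid_tab"):
    if k in a and k in b: print(k,tri([(a[k],a),(b[k],b)]))
E
```

```text
time: 27.55
tool_pos: [540.4, 5.0, 495.6]
time: 28.22
tool_pos: [490.6, 252.3, 495.0]
28.2667 [491.2 250.8 495.1] -0.0720696701493353
tile_top [211.0, 97.8] 0.83 [577.7 310.7  16. ]
tile_round [213.2, 96.6] 0.8 [579.6 308.7   6. ]
tile_square [277.7, 100.5] 0.63 [567.7 216.2   6. ]
lid_tab [232.6, 100.7] 0.67 [565.  264.3 241. ]
trace 0.68 ((208.14816284179688, 97.00297546386719), (33.76913070678711, 36.653839111328125), 161.84011840820312) [579.2 314.9  14. ]
time: 28.85
tool_pos: [483.1, 135.5, 496.4]
28.9 [483.3 137.3 496.5] -0.07986728541310195
tile_top [125.0, 100.6] 0.96 [577.8 314.5  16. ]
tile_round [127.6, 102.5] 0.81 [575.5 315.2   6. ]
tile_square [198.2, 98.2] 0.76 [573.2 212.3   6. ]
lid_tab [73.1, 103.0] 0.93 [565.8 262.4 241. ]
trace 0.72 ((125.88603210449219, 100.15126037597656), (32.32858657836914, 37.65644073486328), 137.5000457763672) [578.4 313.9  14. ]
tile_top (array([577.03934281, 308.73365832,  30.37539624]), [0.08731799245847277, 0.08731799245857712])
lid_tab (array([565.61542038, 264.56801996, 237.1992498 ]), [0.47946370935225163, 0.47946370935210103])
```

```bash
python3 -c "
from plant import *
print(close_job())"
```

```text
the job is handed in; nothing more can be done
None
```

The job is handed in at about 29 s, with no verdict shown: the lid rests at about 50° (peak about 56°), the reader was held still for over 2 s aimed within about 2 mm of the round tile's centre from about 80 mm, and it is back on its pocket floor.

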